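# Close the cooling reservoir with its captive screw cap

### The arm

A 6-joint arm with a two-finger parallel gripper is mounted at the origin on the work surface. World frame = base frame: x ahead of the robot, y to its left, z up, the work surface at z = 0. Lengths are in m, angles in rad, forces in N, time in s.
With the tool pointing down it reaches from about 0.375 to 0.975 m from the base axis. Payload 3.8 kg.
Tool frame: the origin (TCP) lies between the finger pads, 19 mm behind the fingertips; this is the grasp point; z points along the fingers, y is the direction in which the jaws open and shut (so a half turn about z gives the same grasp; the last joint's range is limited). The gripper opens to 85 mm and grips with 20 to 120 N. Pads are 22 mm wide; open, the fingers measure 114 mm over their backs; the gripper's body (76 mm by 85 mm) begins 54 mm behind the grasp point. The pads swing forward as they close: fully open they stand 13 mm farther back than shut.
Start: joints at [1.217, 0.264, 1.604, -0, 1.274, -0.037], TCP at [0.21, 0.641, 0.25] pointing down, gripper open.
Joint ranges: [-2.63, 2.63], [-0.94, 2.18], [0.31, 2.57], [-1.31, 4.45], [0, 2.66], [-2.55, 2.55]. Speed limits (rad/s): [2.57, 2.57, 3.14, 3.14, 3.14, 3.14].

### API

Orientations are given as a rotation vector (axis times angle).
In Python, from workcell import bot gives the robot as it stands.
- The arm moves only by the tool jog_arm, never from a script. Its argument "plan" is a list of rows, each an object of numbers: "claw": the closure, from 0 (fully open) to 1 (shut); "x", "y", "z": the shift along the tool's x, y, z in m; "turn": the turn about the tool's z in degrees. In form: [{"claw": .., "x": .., "y": .., "z": .., "turn": ..}, ...]. A call has 1 to 10 rows; each row shifts and turns the commanded pose from where the row before left it, along the tool's axes as they then stand; what a row does not reach is not made up. A row lasts 1/8 s, in which the tool goes at most 62.5 mm and 10.7 degrees, less where a joint would pass 70% of its speed; a pose out of reach is approached as far as the arm can. A call is refused whole if a number of a shift passes 0.0625 or a number of a turn 10.7, either way. A call with a gripper value outside its range is refused whole. The fingers move at their own pace and stop on an object; "newtons" is the grip in N (left out, the last holds). Time passes only in rows, so rows that do not move let the fingers close. It gives the time, the measured TCP pose, the force and the opening at its end, in the units of the state.
- bot.read_state(): the state, without advancing time (a new reading comes with each control period).
- bot.read_camera(name): name is "side" or "top" or "wrist"; returns the picture (420x560x3 uint8, red, green, blue); there is no depth.
- bot.camera_params(name): a dict with "fx", "fy", "cx", "cy" (pixels), "world_to_cam" (4x4, takes a point from world to camera coordinates). Camera axes: x right, y up, looking along -z (the intrinsics and any distortion apply to the point x, -y, -z); pixel columns grow to the right and rows downward; lengths in m; the calibration is good to about 2 mm. The wrist camera is an equidistant fisheye: a pixel r from the principal point sees the ray r / f radians off the axis. A picture is of the moment at which its call begins: read the wrist's pose just before it. camera_params takes no time and is no camera call; for the wrist camera it gives the pose at the moment of the call.
- bot.finish_job(): hands the job in, once; it reports no verdict.
The state is a dict: "time": time; "q": joint angles; "joint_vel": joint speeds; "joint_torque": joint torques, N m; "tool_pos": TCP position; "tcp_rot": TCP orientation; "wrist_force": force on the tool from outside, world axes, zero at the start; "torque": the same for the moment, N m; "width": opening from 0.0 (shut) to 1.0 (fully open).
Only numpy, scipy, OpenCV 4.12 (cv2) and the standard library are available. Lean on these libraries where they do the work, as an engineer would, in place of code of your own. Each camera call takes 0.05 s, during which the arm holds its last target. There are 200 camera calls.

### The job

Close the computer's empty cooling reservoir, whose blue screw cap is swung aside on its hinged metal arm: swing the cap back until its arm is fully home over the mouth, then screw it down clockwise, regrasping as often as needed, until you feel it come up against its stop, and nip it up hand-tight without wrenching the reservoir round in its rubber mount. Let go with the cap on, and leave the things around it where they are.

Things in the scene. Friction and masses are not known exactly. Their poses are not given: they have to be found in the camera images.
- stand: Dark steel base plate 150 x 120 x 12 mm, fixed to the desk, carrying the reservoir: an upright clear tube with black ends, 72 mm wide. Origin on the desk under the reservoir's upright axis; x points from that axis towards the pivot post of the cap arm, z up. Place and yaw vary.
- reservoir (a joint): Twist of the reservoir in its rubber mount about its upright axis, rad: 0 at rest, positive clockwise from above; springs back. 2 N m per rad, so it shows the torque on the cap. Hand-tight is 0.2 to 0.7 N m (0.1 to 0.35 rad) held 0.2 s with the cap on its stop; past 0.42 rad either way it is wrenched and spoilt.
- mouth (a point): Centre of the rim of the open white neck (38 mm outside, 30 mm inside diameter) on top of the reservoir, 154 mm above the desk, on its upright axis.
- pivot (a point): Upright axis of the steel post about which the cap arm swings, at the middle of the arm's thickness, 164 mm above the desk, 50 mm from the mouth's axis.
- cap_arm (a joint): Swing of the cap arm (flat aluminium bar 22 mm wide, 8 mm thick, top 168 mm above the desk, cap 50 mm from the pivot), rad: 0 = fully home on its stop, cap exactly above the mouth (below 0.06 counts as home); grows anticlockwise from above. Starts 0.9 to 1.6. Friction 0.03 N m; stays where left.
- cap (a joint): How far the cap is screwed down relative to the arm, rad: 0 = fully raised, grows clockwise from above, 1.9 mm down per rad. Starts 0 to 0.5. Free turning takes 0.04 N m. The stop lies anywhere from 2.9 to 4.4 rad, unseen: feel it. The plug under the arm clears the neck by 2 to 3 mm at the start; screwed past 1.5 rad it runs against the neck's side if the arm is not home.
- cap_grip (a point): Point on the cap's axis for the TCP when gripping from above: 23 mm above the cap's underside, 5 mm below its top; 201 mm above the desk when fully raised. The cap is a blue ribbed knob, 40 mm wide, 28 mm high, white line on top. Gap between its underside and the arm: 10 mm raised, 2 mm when fully down. Nothing within reach of the fingers stands higher than the arm.
- screwdriver: Loose screwdriver, 170 mm, lying by the stand; leave it. Origin under its middle.
- fitting_a: Loose brass and black tube fitting, 26 mm wide, 24 mm high, beside the stand; leave it. Origin under its centre.
- fitting_b: Another fitting like it on the other side of the stand; leave it.
- mug: White mug, 80 mm wide, 90 mm high; leave it. Origin under its centre.
- bottle: White closed bottle with a blue cap, 66 mm wide, 170 mm high; leave it. Origin under its centre.
- fan: Black computer fan lying flat, 120 x 120 x 25 mm; leave it. Origin under its centre.
- screw_tray: Grey tray with three compartments, 100 x 140 x 22 mm; leave it. Origin under its centre.
There are look-alikes about, which are no part of the job. What is shaped like the stand but purple is not meant.

How it is judged:
By the outcome, as a careful person would: the job done as asked, in the order asked, and still so for the second after the job is handed in, with the robot touching nothing.
It also fails if it takes over 69 s, if anything falls off the work surface, if the arm or the gripper's body presses on something with over 40 N, if the wrist force passes 120 N, or if a joint passes its speed limit or range.

## Working session

There is one attempt and no reset: what is moved stays moved. The work goes in short steps, Python scripts to look and compute and a tool call to move; the robot and the scene stay as the last step left them, time stands still between calls to the robot, and variables do not carry over. Pictures are saved under pics/ and viewed, about 8 in all and at most 12, crops included, and the job is handed in when it is done.

Besides the shell and the picture viewer there is one more tool, called after ">>>" by a JSON object that holds its "name" and its "arguments". jog_arm: Moves the arm, as the interface text tells. Its arguments: {"type":"object","properties":{"plan":{"type":"array","items":{"type":"object","properties":{"claw":{"type":"number"},"x":{"type":"number"},"y":{"type":"number"},"z":{"type":"number"},"turn":{"type":"number"}}}},"newtons":{"type":"number"}},"required":["plan"]}

```bash
mkdir -p pics
cat > h.py <<'E'
import numpy as np, cv2
from workcell import bot
from scipy.spatial.transform import Rotation as R
def snap(n,f):
    P=bot.camera_params(n); im=bot.read_camera(n); cv2.imwrite(f'pics/{f}.png',im[:,:,::-1]); np.save(f'pics/{f}.npy',np.array([P],dtype=object),allow_pickle=True); return im,P
def ray(P,uv,fish=False):
    x=(uv[0]-P['cx'])/P['fx']; y=(uv[1]-P['cy'])/P['fy']
    if fish:
        r=np.hypot(x,y); s=np.sin(r)/r if r>1e-9 else 1; d=np.array([x*s,y*s,np.cos(r)])
    else: d=np.array([x,y,1.])
    d=d*[1,-1,-1]; M=np.array(P['world_to_cam']); Rm=M[:3,:3]; o=-Rm.T@M[:3,3]; d=Rm.T@d
    return o,d/np.linalg.norm(d)
def atz(P,uv,z,fish=False):
    o,d=ray(P,uv,fish); return o+d*(z-o[2])/d[2]
def tri(rays):
    A=sum(np.eye(3)-np.outer(d,d) for o,d in rays); b=sum((np.eye(3)-np.outer(d,d))@o for o,d in rays)
    p=np.linalg.solve(A,b); return p,[np.linalg.norm(np.cross(p-o,d)) for o,d in rays]
def load(f): return np.load(f'pics/{f}.npy',allow_pickle=True)[0]
E
python3 - <<'E'
from h import *
ims=[]
for n in ['top','side','wrist']:
    im,P=snap(n,n+'0'); print(n,P.keys(),P['fx'],P['cx'],P['cy'])
s=bot.read_state(); print(s)
E
```

```text
top dict_keys(['fx', 'fy', 'cx', 'cy', 'world_to_cam']) 452.27609320898614 279.1573219649561 212.86583585729568
side dict_keys(['fx', 'fy', 'cx', 'cy', 'world_to_cam']) 493.2923187915747 289.4396794651774 205.82016445363246
wrist dict_keys(['fx', 'fy', 'cx', 'cy', 'world_to_cam']) 325.19226210127806 277.4736006381108 201.47250481482624
{'time': 0.15, 'q': array([ 1.21710918e+00,  2.64583821e-01,  1.60505908e+00,  4.47733780e-05,
        1.27368745e+00, -3.69163606e-02]), 'joint_vel': array([ 0.00129072, -0.00232605, -0.00431175, -0.00077832, -0.00126287,
       -0.00179572]), 'joint_torque': array([ 7.08751904e-04, -5.15904951e+01, -3.67964029e+01,  1.60021009e-04,
        7.97566026e-03,  6.17487467e-05]), 'tool_pos': array([0.21007827, 0.64092138, 0.24894615]), 'tcp_rot': array([-4.95465002e-01, -3.10189123e+00,  2.66432073e-03]), 'wrist_force': array([-0.32032567,  0.04005768,  0.29086752]), 'torque': array([-0.05558481,  0.07093704, -0.01388172]), 'width': 0.9985059471711263}
```

View pics/top0.png

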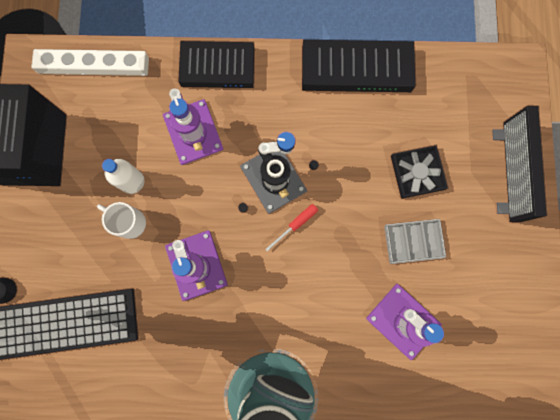

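View pics/side0.png

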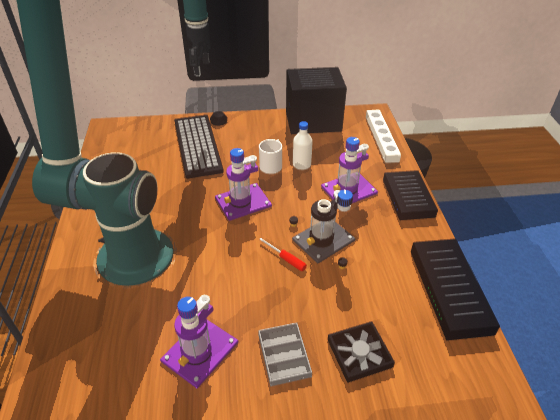

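The top view shows the grey-plate stand at about (275,178), its open mouth at (276,168), the cap at (286,141) and the pivot near (264,149). The purple stands are decoys. The side view shows the same stand at about (325,235), with its mouth at (323,206) and cap at (345,200). I'll zoom in on both.

Run:
```python
from h import *
a=cv2.imread('pics/top0.png')[120:220,235:335]; b=cv2.imread('pics/side0.png')[175:275,285:385]
cv2.imwrite('pics/c1.png',np.hstack([cv2.resize(i,(400,400),interpolation=cv2.INTER_CUBIC) for i in(a,b)]))
T,S=load('top0'),load('side0')
for n,u,v in [('mouth',(276,168),(323,206)),('captop',(286,141),(345,193))]:
    print(n,tri([ray(T,u),ray(S,v)]))
```

```text
mouth (array([ 0.53969951, -0.0046479 ,  0.14769783]), [np.float64(0.0013167639041326126), np.float64(0.0013167639041325803)])
captop (array([ 0.5887665 , -0.02601613,  0.20890308]), [np.float64(0.0017759011112711877), np.float64(0.0017759011112713158)])
```

View pics/c1.png

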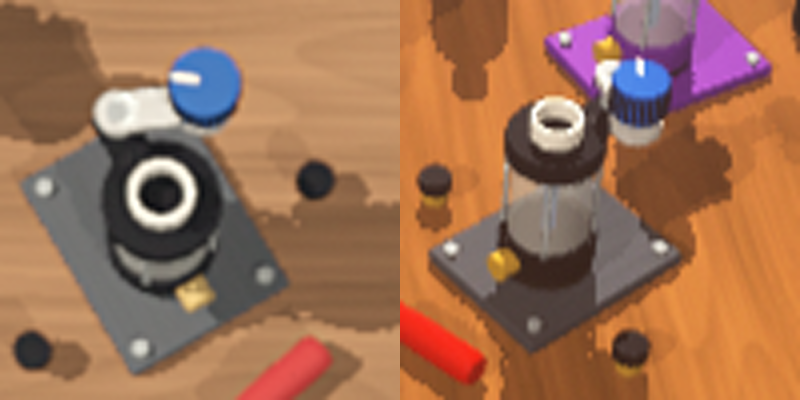

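```bash
cat >> h.py <<'E'
def go(target,s=None):
    s=s or bot.read_state(); Rt=R.from_rotvec(s['tcp_rot']).as_matrix()
    return Rt.T@(np.array(target)-s['tool_pos'])
E
python3 - <<'E'
from h import *
T,S=load('top0'),load('side0')
m,e=tri([ray(T,(275.4,167.9)),ray(S,(324.3,206.2))]); c,e2=tri([ray(T,(286.5,140.5)),ray(S,(345.2,194.2))])
p=atz(T,(264.5,147.5),.168)
print(m,e,c,e2,p,np.linalg.norm(p[:2]-m[:2]),np.linalg.norm(p[:2]-c[:2]))
s=bot.read_state(); Rt=R.from_rotvec(s['tcp_rot']).as_matrix(); print(Rt)
W=load('wrist0'); M=np.array(W['world_to_cam']); o=-M[:3,:3].T@M[:3,3]
print('cam in tool',Rt.T@(o-s['tool_pos']),'look',Rt.T@(-M[2,:3]),'up', Rt.T@M[1,:3])
print(go([.53,-.01,.34]))
E
```

```text
[ 0.54225976 -0.00323019  0.14483773] [np.float64(0.00025376369085300014), np.float64(0.0002537636908530677)] [ 0.59011862 -0.02715185  0.20578235] [np.float64(0.001015641966161861), np.float64(0.0010156419661618375)] [0.58367011 0.02230132 0.168     ] 0.04864848788930095 0.049871833451644906
[[-9.50242142e-01  3.11511573e-01 -6.42031381e-04]
 [ 3.11512216e-01  9.50240775e-01 -1.61531562e-03]
 [ 1.06894888e-04 -1.73494159e-03 -9.99998489e-01]]
cam in tool [ 0.06590663 -0.00056595 -0.12490214] look [-2.61902962e-01 -6.81117068e-04  9.65093972e-01] up [ 9.65094180e-01 -4.44153028e-04  2.61902705e-01]
[-0.50676334 -0.51903069 -0.09020767]
```

>>> {"name": "jog_arm", "arguments": {"plan": [{"claw": 0, "z": -0.05}, {"claw": 0, "z": -0.04, "x": -0.02, "y": -0.02}, {"claw": 0, "x": -0.042, "y": -0.043}, {"claw": 0, "x": -0.042, "y": -0.043}, {"claw": 0, "x": -0.042, "y": -0.043}, {"claw": 0, "x": -0.042, "y": -0.043}, {"claw": 0, "x": -0.042, "y": -0.043}, {"claw": 0, "x": -0.042, "y": -0.043}, {"claw": 0, "x": -0.042, "y": -0.043}, {"claw": 0, "x": -0.042, "y": -0.043}]}}

```text
schema error: expected keys claw, x, y, z, turn
```

Run:
```python
from h import *
s=bot.read_state(); print(s['q'],s['tool_pos'],go([.53,-.01,.34]),s['time'])
```

```text
[ 1.21710918e+00  2.64583821e-01  1.60505908e+00  4.47733780e-05
  1.27368745e+00 -3.69163606e-02] [0.21007827 0.64092138 0.24894615] [-0.50676334 -0.51903069 -0.09020767] 0.15
```

All keys are needed in every row.

>>> {"name": "jog_arm", "arguments": {"plan": [{"claw": 0, "x": 0, "y": 0, "z": -0.05, "turn": 0}, {"claw": 0, "x": -0.02, "y": -0.02, "z": -0.04, "turn": 0}, {"claw": 0, "x": -0.042, "y": -0.043, "z": 0, "turn": 0}, {"claw": 0, "x": -0.042, "y": -0.043, "z": 0, "turn": 0}, {"claw": 0, "x": -0.042, "y": -0.043, "z": 0, "turn": 0}, {"claw": 0, "x": -0.042, "y": -0.043, "z": 0, "turn": 0}, {"claw": 0, "x": -0.042, "y": -0.043, "z": 0, "turn": 0}, {"claw": 0, "x": -0.042, "y": -0.043, "z": 0, "turn": 0}, {"claw": 0, "x": -0.042, "y": -0.043, "z": 0, "turn": 0}, {"claw": 0, "x": -0.042, "y": -0.043, "z": 0, "turn": 0}]}}

```text
time: 1.4
tool_pos: [0.4355, 0.1828, 0.3399]
tcp_rot: [0.495, 3.102, 0.0]
wrist_force: [1.0, 0.1, -0.3]
width: 1.001
```

Run:
```python
from h import *
s=bot.read_state(); print(s['q'],s['tool_pos'],go([.53,-.01,.34]),s['time'])
```

```text
[ 3.44584137e-01 -1.72559683e-01  1.89571257e+00  5.15860916e-05
  1.41808824e+00 -9.09693762e-01] [0.43549026 0.18277174 0.33988132] [-1.49818287e-01 -1.53777484e-01 -1.21176296e-04] 1.4
```

>>> {"name": "jog_arm", "arguments": {"plan": [{"claw": 0, "x": -0.042, "y": -0.043, "z": 0, "turn": 0}, {"claw": 0, "x": -0.042, "y": -0.043, "z": 0, "turn": 0}, {"claw": 0, "x": -0.042, "y": -0.043, "z": 0, "turn": 0}, {"claw": 0, "x": -0.024, "y": -0.025, "z": 0, "turn": 0}, {"claw": 0, "x": 0, "y": 0, "z": 0, "turn": 0}]}}

```text
time: 2.02
tool_pos: [0.5302, -0.0107, 0.3393]
tcp_rot: [-0.501, -3.1, 0.001]
wrist_force: [-0.3, 0.8, 0.1]
width: 0.998
```

Run:
```python
from h import *
im,P=snap('wrist','w1'); s=bot.read_state(); print(s['q'],s['tool_pos'],go([.53,.09,.34]),s['time'])
```

```text
[-6.48953409e-02 -5.59260329e-02  1.79219682e+00  3.72556677e-04
  1.40672497e+00 -1.31647490e+00] [ 0.52966321 -0.0093473   0.33935433] [ 0.03086436  0.09443224 -0.00060065] 2.075
```

View pics/w1.png

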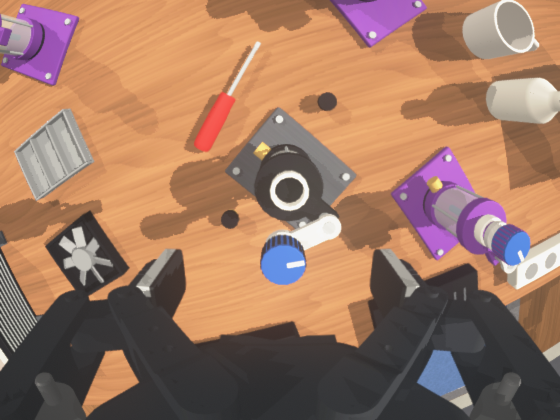

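Wrist view: mouth at (290,188), cap top at (283,262), pivot at (329,226). I'll take a second wrist view from a shifted place.

>>> {"name": "jog_arm", "arguments": {"plan": [{"claw": 0, "x": -0.045, "y": 0, "z": 0, "turn": 0}, {"claw": 0, "x": -0.045, "y": 0, "z": 0, "turn": 0}, {"claw": 0, "x": 0, "y": 0, "z": 0, "turn": 0}]}}

```text
time: 2.45
tool_pos: [0.6166, -0.0358, 0.3386]
tcp_rot: [-0.494, -3.101, -0.0]
wrist_force: [-0.3, 0.1, 0.4]
width: 1.0
```

Run:
```python
from h import *
im,P=snap('wrist','w2'); print(bot.read_state()['tool_pos'])
a=cv2.imread('pics/w1.png')[150:300,220:370]; Q=load('w1')
def proj(P,p):
    q=np.array(P['world_to_cam'])@np.append(p,1); q=q[:3]*[1,-1,-1]; q/=np.linalg.norm(q); t=np.arccos(q[2]); n=np.hypot(q[0],q[1]); return P['cx']+P['fx']*t*q[0]/n,P['cy']+P['fy']*t*q[1]/n
c=np.array([.590,-.027,.206]); uv=proj(P,c); print(uv)
u,v=int(uv[0])-75,int(uv[1])-60-30; u=max(u,0); v=max(v,0); print('crop2 origin',u,v)
b=cv2.imread('pics/w2.png')[v:v+150,u:u+150]
cv2.imwrite('pics/c2.png',np.hstack([cv2.resize(i,(400,400),interpolation=cv2.INTER_CUBIC) for i in(a,b)]))
```

```text
[ 0.61530227 -0.03536771  0.33893833]
(np.float64(278.366324114961), np.float64(163.12121954132272))
crop2 origin 203 73
```

View pics/c2.png

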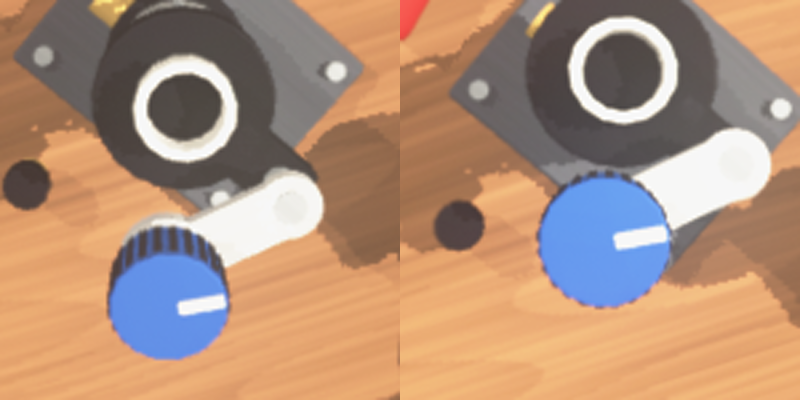

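In the crops (scale 2.667), view 1 has the mouth at (185,108), cap top at (168,305) and pivot at (291,207). View 2 has the mouth at (223,71), cap at (205,241) and pivot at (339,163).

Run:
```python
from h import *
A,B,T,S=load('w1'),load('w2'),load('top0'),load('side0')
ca=lambda u,v:(220+u/2.667-.5,150+v/2.667-.5); cb=lambda u,v:(203+u/2.667-.5,73+v/2.667-.5)
pts={}
for n,a,b,z in [('mouth',(185,108),(223,71),.154),('cap',(168,305),(205,241),.205),('pivot',(291,207),(339,163),.169)]:
    r=[ray(A,ca(*a),True),ray(B,cb(*b),True)]; p,e=tri(r); q=[atz(A,ca(*a),z,True)[:2].round(4),atz(B,cb(*b),z,True)[:2].round(4)]
    print(n,p.round(4),np.round(e,4),q); pts[n]=np.mean(q,0)
m,c,p=pts['mouth'],pts['cap'],pts['pivot']
am=np.arctan2(*(m-p)[::-1]); ac=np.arctan2(*(c-p)[::-1]); print(np.linalg.norm(m-p),np.linalg.norm(c-p),'angles',np.degrees([am,ac]),'swing',ac-am)
print(go([*c,.201]),bot.read_state()['q'])
```

```text
mouth [ 0.541  -0.0031  0.1479] [0. 0.] [array([ 0.5396, -0.0029]), array([ 0.5412, -0.0033])]
cap [ 0.5903 -0.0265  0.2036] [0.0002 0.0002] [array([ 0.5896, -0.0265]), array([ 0.5902, -0.0262])]
pivot [0.5832 0.0236 0.17  ] [0.0005 0.0005] [array([0.5834, 0.0232]), array([0.5834, 0.0242])]
0.05066793858052648 0.050470313056290815 angles [-148.06653614  -82.60040534] swing 1.1425995310456294
[0.02661779 0.00068386 0.13800218] [-9.80942946e-02  1.13509058e-01  1.61904087e+00  5.02445959e-04
  1.41137531e+00 -1.35312476e+00]
```

>>> {"name": "jog_arm", "arguments": {"newtons": 30, "plan": [{"claw": 0, "x": 0.0266, "y": 0.0007, "z": 0.02, "turn": 0}, {"claw": 0, "x": 0, "y": 0, "z": 0.04, "turn": 0}, {"claw": 0, "x": 0, "y": 0, "z": 0.04, "turn": 0}, {"claw": 0, "x": 0, "y": 0, "z": 0.038, "turn": 0}, {"claw": 0, "x": 0, "y": 0, "z": 0, "turn": 0}, {"claw": 0.3, "x": 0, "y": 0, "z": 0, "turn": 0}, {"claw": 0.45, "x": 0, "y": 0, "z": 0, "turn": 0}, {"claw": 1, "x": 0, "y": 0, "z": 0, "turn": 0}, {"claw": 1, "x": 0, "y": 0, "z": 0, "turn": 0}]}}

```text
time: 3.62
tool_pos: [0.5915, -0.0275, 0.2043]
tcp_rot: [0.495, 3.099, 0.001]
wrist_force: [0.3, 1.4, 6.7]
width: 0.457
```

```bash
cat > st.py <<'E'
from h import *
s=bot.read_state(); Rt=R.from_rotvec(s['tcp_rot']).as_matrix(); p=np.array([.5834,.0237])
d=s['tool_pos'][:2]-p
print('t',s['time'],'pos',s['tool_pos'].round(4),'yaw',np.degrees(np.arctan2(Rt[1,0],Rt[0,0])).round(2),'q6',s['q'][5].round(3),'F',s['wrist_force'].round(1),'M',s['torque'].round(3),'w',s['width'].round(3))
print('rad',np.linalg.norm(d).round(4),'ang',np.degrees(np.arctan2(d[1],d[0])).round(1),'pivot in tool',(Rt.T@np.append(-d,0)).round(4), 'to mouth',go([.5405,-.0031,.200],s).round(4))
E
python3 st.py
```

```text
Traceback (most recent call last):
  File "st.py", line 4, in <module>
    print('t',s['time'],'pos',s['tool_pos'].round(4),'yaw',np.degrees(np.arctan2(Rt[1,0],Rt[0,0])).round(2),'q6',s['q'][5].round(3),'F',s['wrist_force'].round(1),'M',s['torque'].round(3),'w',s['width'].round(3))
                                                                                                                                                                                               ^^^^^^^^^^^^^^^^
AttributeError: 'float' object has no attribute 'round'
```

```bash
sed -i "s/s\['width'\].round(3)/round(s['width'],3)/" st.py; python3 st.py
```

```text
t 3.625 pos [ 0.5915 -0.0275  0.2043] yaw 161.84 q6 -1.343 F [0.3 1.4 6.7] M [0.19  0.086 0.01 ] w 0.457
rad 0.0518 ang -81.0 pivot in tool [ 0.0237  0.0461 -0.    ] to mouth [0.0561 0.0072 0.0041]
```

>>> {"name": "jog_arm", "arguments": {"plan": [{"claw": 1, "x": 0.0067, "y": -0.0027, "z": 0, "turn": 8.2}, {"claw": 1, "x": 0.0067, "y": -0.0027, "z": 0, "turn": 8.2}, {"claw": 1, "x": 0.0067, "y": -0.0027, "z": 0, "turn": 8.2}, {"claw": 1, "x": 0.0067, "y": -0.0027, "z": 0, "turn": 8.2}, {"claw": 1, "x": 0, "y": 0, "z": 0, "turn": 0}]}}

```text
time: 4.25
tool_pos: [0.5632, -0.0232, 0.2043]
tcp_rot: [1.351, 2.832, 0.003]
wrist_force: [0.1, 2.0, 5.5]
width: 0.453
```

```bash
python3 st.py
```

```text
t 4.25 pos [ 0.5632 -0.0232  0.2043] yaw 128.98 q6 -0.766 F [0.1 2.  5.5] M [ 0.197 -0.033 -0.033] w 0.453
rad 0.0511 ang -113.3 pivot in tool [0.0238 0.0452 0.0001] to mouth [ 0.0299 -0.005   0.0042]
```

>>> {"name": "jog_arm", "arguments": {"plan": [{"claw": 1, "x": 0.0067, "y": -0.0027, "z": 0, "turn": 8.2}, {"claw": 1, "x": 0.0067, "y": -0.0027, "z": 0, "turn": 8.2}, {"claw": 1, "x": 0.0067, "y": -0.0027, "z": 0, "turn": 8.2}, {"claw": 1, "x": 0.005, "y": -0.002, "z": 0, "turn": 6.1}, {"claw": 1, "x": 0, "y": 0, "z": 0, "turn": 0}]}}

```text
time: 4.88
tool_pos: [0.5426, -0.0062, 0.2042]
tcp_rot: [2.053, 2.375, 0.002]
wrist_force: [-1.4, -0.7, 7.5]
width: 0.457
```

```bash
python3 st.py
```

```text
t 4.875 pos [ 0.5426 -0.0062  0.2042] yaw 98.31 q6 -0.202 F [-1.4 -0.7  7.5] M [-0.083  0.319 -0.001] w 0.457
rad 0.0506 ang -143.8 pivot in tool [0.0237 0.0447 0.0001] to mouth [ 0.0034 -0.0016  0.0042]
```

>>> {"name": "jog_arm", "arguments": {"plan": [{"claw": 1, "x": 0.0026, "y": -0.0012, "z": 0, "turn": 3.2}, {"claw": 1, "x": 0.001, "y": -0.0005, "z": 0, "turn": 0}, {"claw": 1, "x": 0, "y": 0, "z": 0, "turn": 0}]}}

```text
time: 5.25
tool_pos: [0.5411, -0.004, 0.2043]
tcp_rot: [2.116, 2.315, 0.001]
wrist_force: [0.2, -4.0, 5.9]
width: 0.457
```

```bash
python3 st.py
```

```text
t 5.25 pos [ 0.5411 -0.004   0.2043] yaw 95.16 q6 -0.141 F [ 0.2 -4.   5.9] M [-0.658  0.053 -0.071] w 0.457
rad 0.0506 ang -146.8 pivot in tool [0.0238 0.0447 0.0001] to mouth [ 0.001  -0.0005  0.0043]
```

Force is rising against the arm's stop. One more small push to confirm it.

>>> {"name": "jog_arm", "arguments": {"plan": [{"claw": 1, "x": 0.0015, "y": -0.0007, "z": 0, "turn": 0}, {"claw": 1, "x": 0.001, "y": -0.0005, "z": 0, "turn": 0}, {"claw": 1, "x": 0, "y": 0, "z": 0, "turn": 0}, {"claw": 1, "x": 0, "y": 0, "z": 0, "turn": 0}]}}

```text
time: 5.75
tool_pos: [0.5408, -0.0036, 0.2044]
tcp_rot: [2.113, 2.312, -0.0]
wrist_force: [3.4, -9.3, 5.3]
width: 0.454
```

```bash
python3 st.py
```

```text
t 5.75 pos [ 0.5408 -0.0036  0.2044] yaw 95.16 q6 -0.137 F [ 3.4 -9.3  5.3] M [-1.578 -0.53  -0.104] w 0.454
rad 0.0506 ang -147.4 pivot in tool [0.0233 0.0449 0.0001] to mouth [ 0.0005 -0.0003  0.0044]
```

The arm is on its stop: 2.5 mm of extra command moved it only 0.5 mm, at 10 N. I'll release and rewind the wrist for a long clockwise stroke.

>>> {"name": "jog_arm", "arguments": {"plan": [{"claw": 0, "x": -0.002, "y": 0.001, "z": 0, "turn": 0}, {"claw": 0, "x": 0, "y": 0, "z": 0, "turn": 0}, {"claw": 0, "x": 0, "y": 0, "z": 0, "turn": -4}, {"claw": 0, "x": 0, "y": 0, "z": 0, "turn": -10.5}, {"claw": 0, "x": 0, "y": 0, "z": 0, "turn": -10.5}, {"claw": 0, "x": 0, "y": 0, "z": 0, "turn": -10.5}, {"claw": 0, "x": 0, "y": 0, "z": 0, "turn": -10.5}, {"claw": 0, "x": 0, "y": 0, "z": 0, "turn": -10.5}, {"claw": 0, "x": 0, "y": 0, "z": 0, "turn": -10.5}, {"claw": 0, "x": 0, "y": 0, "z": 0, "turn": -10.5}]}}

```text
time: 7.0
tool_pos: [0.5387, -0.0017, 0.2015]
tcp_rot: [-0.191, -3.134, -0.001]
wrist_force: [-0.3, 0.0, -0.4]
width: 1.0
```

>>> {"name": "jog_arm", "arguments": {"plan": [{"claw": 0, "x": 0, "y": 0, "z": 0, "turn": -10.5}, {"claw": 0, "x": 0, "y": 0, "z": 0, "turn": -10.5}, {"claw": 0, "x": 0, "y": 0, "z": 0, "turn": -10.5}, {"claw": 0, "x": 0, "y": 0, "z": 0, "turn": -10.5}, {"claw": 0, "x": 0, "y": 0, "z": 0, "turn": -5}, {"claw": 0, "x": 0, "y": 0, "z": 0, "turn": 0}, {"claw": 0, "x": 0, "y": 0, "z": 0, "turn": 0}]}}

```text
time: 7.88
tool_pos: [0.539, -0.0019, 0.2017]
tcp_rot: [1.063, -2.956, -0.001]
wrist_force: [-0.1, -0.6, -0.0]
width: 1.001
```

```bash
python3 st.py
python3 - <<'E'
from h import *
im,P=snap('wrist','w3')
snap('top','top3'); snap('side','side3')
a=cv2.imread('pics/top3.png')[120:220,235:335]; b=cv2.imread('pics/side3.png')[155:255,275:375]
cv2.imwrite('pics/c3.png',np.hstack([cv2.resize(i,(400,400),interpolation=cv2.INTER_CUBIC) for i in(a,b)]))
E
```

```text
t 7.875 pos [ 0.539  -0.0019  0.2017] yaw -140.42 q6 -2.311 F [-0.1 -0.6 -0. ] M [-0.029  0.037 -0.004] w 1.001
rad 0.0513 ang -150.0 pivot in tool [-0.0505 -0.0085 -0.    ] to mouth [-0.0004 -0.0019  0.0017]
```

View pics/w3.png

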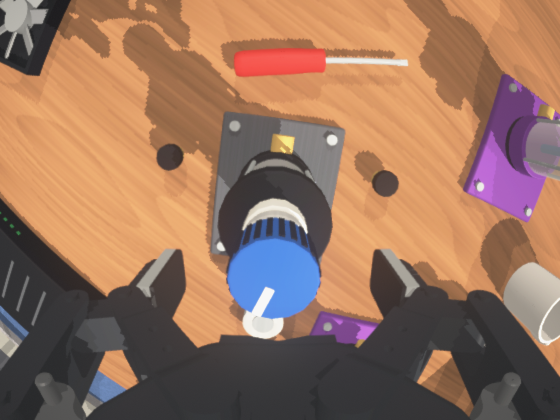

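The wrist view shows the cap centred over the neck at (273,275), with the arm pointing to the post at (265,322). Next I centre, grip and start screwing.

>>> {"name": "jog_arm", "arguments": {"newtons": 50, "plan": [{"claw": 0.3, "x": -0.0004, "y": -0.0022, "z": 0.001, "turn": 0}, {"claw": 0.45, "x": 0, "y": 0, "z": 0, "turn": 0}, {"claw": 1, "x": 0, "y": 0, "z": 0, "turn": 0}, {"claw": 1, "x": 0, "y": 0, "z": 0, "turn": 0}, {"claw": 1, "x": 0, "y": 0, "z": 0.0003, "turn": 10}, {"claw": 1, "x": 0, "y": 0, "z": 0.0003, "turn": 10}, {"claw": 1, "x": 0, "y": 0, "z": 0.0003, "turn": 10}, {"claw": 1, "x": 0, "y": 0, "z": 0, "turn": 0}]}}

```text
time: 9.02
tool_pos: [0.5409, -0.0035, 0.2002]
tcp_rot: [0.267, -3.13, -0.0]
wrist_force: [-1.3, -0.4, 0.6]
width: 0.45
```

```bash
python3 st.py
```

```text
t 9.025 pos [ 0.5409 -0.0035  0.2002] yaw -170.25 q6 -1.794 F [-1.3 -0.4  0.6] M [0.037 0.129 0.022] w 0.45
rad 0.0505 ang -147.4 pivot in tool [-0.0465  0.0196 -0.    ] to mouth [0.0003 0.0004 0.0002]
```

>>> {"name": "jog_arm", "arguments": {"plan": [{"claw": 1, "x": 0, "y": 0, "z": 0.0003, "turn": 10}, {"claw": 1, "x": 0, "y": 0, "z": 0.0004, "turn": 10}, {"claw": 1, "x": 0, "y": 0, "z": 0.0003, "turn": 10}, {"claw": 1, "x": 0, "y": 0, "z": 0.0003, "turn": 10}, {"claw": 1, "x": 0, "y": 0, "z": 0.0004, "turn": 10}, {"claw": 1, "x": 0, "y": 0, "z": 0.0003, "turn": 10}, {"claw": 1, "x": 0, "y": 0, "z": 0.0003, "turn": 10}, {"claw": 1, "x": 0, "y": 0, "z": 0.0004, "turn": 10}, {"claw": 1, "x": 0, "y": 0, "z": 0, "turn": 0}]}}

```text
time: 10.15
tool_pos: [0.5415, -0.0032, 0.1976]
tcp_rot: [1.804, 2.571, 0.002]
wrist_force: [2.0, 2.1, 0.4]
width: 0.458
```

```bash
python3 st.py
python3 - <<'E'
from h import *
snap('top','top4'); snap('side','side4')
f=lambda n,y,x:cv2.resize(cv2.imread(f'pics/{n}.png')[y:y+70,x:x+70],(290,290),interpolation=cv2.INTER_CUBIC)
cv2.imwrite('pics/c4.png',np.vstack([np.hstack([f('top3',130,240),f('side3',170,290)]),np.hstack([f('top4',130,240),f('side4',170,290)])]))
E
```

```text
t 10.15 pos [ 0.5415 -0.0032  0.1976] yaw 109.91 q6 -0.4 F [2.  2.1 0.4] M [ 0.318 -0.227  0.042] w 0.458
rad 0.0498 ang -147.3 pivot in tool [0.011  0.0485 0.0001] to mouth [ 0.0005 -0.0009 -0.0024]
```

View pics/c4.png

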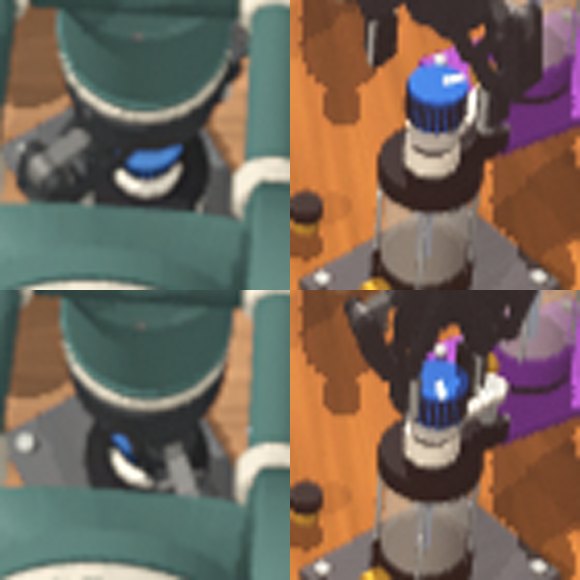

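The cap's line turned with the gripper, about 110° clockwise, and the cap sank, so there is no slip. I'll continue in small checked steps.

>>> {"name": "jog_arm", "arguments": {"plan": [{"claw": 1, "x": 0, "y": 0, "z": 0.0003, "turn": 10}, {"claw": 1, "x": 0, "y": 0, "z": 0.0003, "turn": 10}, {"claw": 1, "x": 0, "y": 0, "z": 0, "turn": 0}]}}

```text
time: 10.62
tool_pos: [0.5418, -0.0032, 0.197]
tcp_rot: [2.223, 2.219, 0.003]
wrist_force: [3.4, 2.7, -1.1]
width: 0.449
```

```bash
python3 st.py
```

```text
t 10.625 pos [ 0.5418 -0.0032  0.197 ] yaw 89.91 q6 -0.051 F [ 3.4  2.7 -1.1] M [ 0.523 -0.58  -0.009] w 0.449
rad 0.0496 ang -147.1 pivot in tool [0.027  0.0416 0.0001] to mouth [ 0.0001 -0.0013 -0.003 ]
```

>>> {"name": "jog_arm", "arguments": {"plan": [{"claw": 1, "x": 0, "y": 0, "z": 0.0003, "turn": 8}, {"claw": 1, "x": 0, "y": 0, "z": 0, "turn": 0}]}}

```text
time: 10.88
tool_pos: [0.5418, -0.0033, 0.1967]
tcp_rot: [2.371, 2.06, 0.003]
wrist_force: [4.4, 3.8, -1.7]
width: 0.452
```

```bash
python3 st.py
```

```text
t 10.875 pos [ 0.5418 -0.0033  0.1967] yaw 81.97 q6 0.087 F [ 4.4  3.8 -1.7] M [ 0.529 -0.684  0.072] w 0.452
rad 0.0496 ang -147.0 pivot in tool [0.0325 0.0374 0.0001] to mouth [ 0.     -0.0013 -0.0033]
```

>>> {"name": "jog_arm", "arguments": {"plan": [{"claw": 1, "x": 0, "y": 0, "z": 0.0003, "turn": 8}, {"claw": 1, "x": 0, "y": 0, "z": 0, "turn": 0}]}}

```text
time: 11.12
tool_pos: [0.5419, -0.0033, 0.1965]
tcp_rot: [2.509, 1.89, 0.003]
wrist_force: [4.2, 3.2, -1.4]
width: 0.445
```

```bash
python3 st.py|head -1
```

```text
t 11.125 pos [ 0.5419 -0.0033  0.1965] yaw 73.98 q6 0.227 F [ 4.2  3.2 -1.4] M [ 0.544 -0.754  0.037] w 0.445
```

>>> {"name": "jog_arm", "arguments": {"plan": [{"claw": 1, "x": 0, "y": 0, "z": 0.0003, "turn": 8}, {"claw": 1, "x": 0, "y": 0, "z": 0, "turn": 0}]}}

```text
time: 11.38
tool_pos: [0.542, -0.0033, 0.1962]
tcp_rot: [2.634, 1.71, 0.004]
wrist_force: [3.5, 3.1, -0.7]
width: 0.449
```

```bash
python3 st.py|head -1
```

```text
t 11.375 pos [ 0.542  -0.0033  0.1962] yaw 65.98 q6 0.367 F [ 3.5  3.1 -0.7] M [ 0.525 -0.778 -0.021] w 0.449
```

>>> {"name": "jog_arm", "arguments": {"plan": [{"claw": 1, "x": 0, "y": 0, "z": 0.0003, "turn": 8}, {"claw": 1, "x": 0, "y": 0, "z": 0, "turn": 0}]}}

```text
time: 11.62
tool_pos: [0.542, -0.0033, 0.196]
tcp_rot: [2.747, 1.522, 0.004]
wrist_force: [5.3, 2.0, -0.2]
width: 0.447
```

```bash
python3 st.py|head -1
```

```text
t 11.625 pos [ 0.542  -0.0033  0.196 ] yaw 57.98 q6 0.506 F [ 5.3  2.  -0.2] M [ 0.542 -0.756  0.043] w 0.447
```

>>> {"name": "jog_arm", "arguments": {"plan": [{"claw": 1, "x": 0, "y": 0, "z": 0.0003, "turn": 8}, {"claw": 1, "x": 0, "y": 0, "z": 0, "turn": 0}]}}

```text
time: 11.88
tool_pos: [0.542, -0.0033, 0.1957]
tcp_rot: [2.847, 1.327, 0.004]
wrist_force: [5.1, 4.2, -0.9]
width: 0.45
```

```bash
python3 st.py|head -1
```

```text
t 11.875 pos [ 0.542  -0.0033  0.1957] yaw 49.98 q6 0.646 F [ 5.1  4.2 -0.9] M [ 0.515 -0.774 -0.003] w 0.45
```

>>> {"name": "jog_arm", "arguments": {"plan": [{"claw": 1, "x": 0, "y": 0, "z": 0.0003, "turn": 8}, {"claw": 1, "x": 0, "y": 0, "z": 0, "turn": 0}]}}

```text
time: 12.12
tool_pos: [0.5421, -0.0033, 0.1954]
tcp_rot: [2.933, 1.125, 0.004]
wrist_force: [4.1, 3.2, -1.3]
width: 0.452
```

```bash
python3 st.py|head -1
```

```text
t 12.125 pos [ 0.5421 -0.0033  0.1954] yaw 41.98 q6 0.785 F [ 4.1  3.2 -1.3] M [ 0.531 -0.805  0.051] w 0.452
```

>>> {"name": "jog_arm", "arguments": {"plan": [{"claw": 1, "x": 0, "y": 0, "z": 0.0002, "turn": 6}, {"claw": 1, "x": 0, "y": 0, "z": 0, "turn": 0}]}}

```text
time: 12.38
tool_pos: [0.5421, -0.0033, 0.1952]
tcp_rot: [2.988, 0.971, 0.004]
wrist_force: [4.5, 3.6, -1.4]
width: 0.451
```

```bash
python3 st.py|head -1
```

```text
t 12.375 pos [ 0.5421 -0.0033  0.1952] yaw 35.99 q6 0.89 F [ 4.5  3.6 -1.4] M [ 0.517 -0.801  0.033] w 0.451
```

>>> {"name": "jog_arm", "arguments": {"plan": [{"claw": 1, "x": 0, "y": 0, "z": 0.0002, "turn": 7}, {"claw": 1, "x": 0, "y": 0, "z": 0, "turn": 0}]}}

```text
time: 12.62
tool_pos: [0.5421, -0.0033, 0.195]
tcp_rot: [3.042, 0.786, 0.004]
wrist_force: [4.8, 3.1, -1.3]
width: 0.446
```

```bash
python3 st.py|head -1
```

```text
t 12.625 pos [ 0.5421 -0.0033  0.195 ] yaw 28.98 q6 1.012 F [ 4.8  3.1 -1.3] M [ 0.64  -0.786  0.024] w 0.446
```

>>> {"name": "jog_arm", "arguments": {"plan": [{"claw": 1, "x": 0, "y": 0, "z": 0.0002, "turn": 7}, {"claw": 1, "x": 0, "y": 0, "z": 0, "turn": 0}]}}

```text
time: 12.88
tool_pos: [0.5421, -0.0033, 0.1948]
tcp_rot: [-3.084, -0.599, -0.004]
wrist_force: [4.6, 3.7, -1.3]
width: 0.446
```

```bash
python3 st.py|head -1
```

```text
t 12.875 pos [ 0.5421 -0.0033  0.1948] yaw 21.99 q6 1.134 F [ 4.6  3.7 -1.3] M [ 0.581 -0.85   0.07 ] w 0.446
```

Total is now 198° (3.46 rad plus the start offset), still turning freely.

>>> {"name": "jog_arm", "arguments": {"plan": [{"claw": 1, "x": 0, "y": 0, "z": 0.0002, "turn": 7}, {"claw": 1, "x": 0, "y": 0, "z": 0, "turn": 0}]}}

```text
time: 13.12
tool_pos: [0.5421, -0.0033, 0.1945]
tcp_rot: [-3.115, -0.41, -0.004]
wrist_force: [4.2, 2.8, -0.3]
width: 0.452
```

```bash
python3 st.py|head -1
```

```text
t 13.125 pos [ 0.5421 -0.0033  0.1945] yaw 14.99 q6 1.256 F [ 4.2  2.8 -0.3] M [ 0.613 -0.777  0.043] w 0.452
```

>>> {"name": "jog_arm", "arguments": {"plan": [{"claw": 1, "x": 0, "y": 0, "z": 0.0002, "turn": 7}, {"claw": 1, "x": 0, "y": 0, "z": 0, "turn": 0}]}}

```text
time: 13.38
tool_pos: [0.542, -0.0033, 0.1943]
tcp_rot: [-3.134, -0.219, -0.004]
wrist_force: [4.9, 2.9, -1.4]
width: 0.45
```

```bash
python3 st.py|head -1
```

```text
t 13.375 pos [ 0.542  -0.0033  0.1943] yaw 7.98 q6 1.379 F [ 4.9  2.9 -1.4] M [ 0.59  -0.802  0.002] w 0.45
```

>>> {"name": "jog_arm", "arguments": {"plan": [{"claw": 1, "x": 0, "y": 0, "z": 0.0002, "turn": 7}, {"claw": 1, "x": 0, "y": 0, "z": 0, "turn": 0}]}}

```text
time: 13.62
tool_pos: [0.5417, -0.0029, 0.1942]
tcp_rot: [-3.14, -0.027, -0.003]
wrist_force: [3.6, 4.8, 1.2]
width: 0.449
```

```bash
python3 st.py|head -1
```

```text
t 13.625 pos [ 0.5417 -0.0029  0.1942] yaw 1.0 q6 1.501 F [3.6 4.8 1.2] M [ 0.798 -0.548  0.154] w 0.449
```

>>> {"name": "jog_arm", "arguments": {"plan": [{"claw": 1, "x": 0, "y": 0, "z": 0.0002, "turn": 7}, {"claw": 1, "x": 0, "y": 0, "z": 0, "turn": 0}]}}

```text
time: 13.88
tool_pos: [0.5416, -0.0029, 0.1941]
tcp_rot: [-3.136, 0.164, -0.002]
wrist_force: [2.8, 4.3, 1.6]
width: 0.449
```

```bash
python3 st.py|head -1
```

```text
t 13.875 pos [ 0.5416 -0.0029  0.1941] yaw -5.97 q6 1.622 F [2.8 4.3 1.6] M [ 0.754 -0.389  0.276] w 0.449
```

The stop is felt: torque rose to 0.15 and then 0.28 N m. I'll hold and re-read.

>>> {"name": "jog_arm", "arguments": {"plan": [{"claw": 1, "x": 0, "y": 0, "z": 0, "turn": 0}]}}

```text
time: 14.0
tool_pos: [0.5416, -0.0029, 0.1942]
tcp_rot: [-3.136, 0.162, -0.002]
wrist_force: [2.7, 3.5, 1.1]
width: 0.453
```

```bash
python3 st.py|head -1
```

```text
t 14.0 pos [ 0.5416 -0.0029  0.1942] yaw -5.92 q6 1.621 F [2.7 3.5 1.1] M [ 0.691 -0.426  0.265] w 0.453
```

>>> {"name": "jog_arm", "arguments": {"plan": [{"claw": 1, "x": 0, "y": 0, "z": 0, "turn": 0}]}}

```text
time: 14.12
tool_pos: [0.5415, -0.0029, 0.1942]
tcp_rot: [-3.136, 0.162, -0.002]
wrist_force: [2.9, 4.1, 1.0]
width: 0.451
```

```bash
python3 st.py|head -1; python3 -c "
from h import *
print([ (round(bot.read_state()['torque'][2],3), bot.read_camera('side')[0,0,0])[0] for _ in range(5)], bot.read_state()['joint_torque'][5])"
```

```text
t 14.125 pos [ 0.5415 -0.0029  0.1942] yaw -5.92 q6 1.621 F [2.9 4.1 1. ] M [ 0.766 -0.45   0.307] w 0.451
[np.float64(0.307), np.float64(0.313), np.float64(0.329), np.float64(0.294), np.float64(0.227)] 0.31269432976841927
```

>>> {"name": "jog_arm", "arguments": {"newtons": 60, "plan": [{"claw": 1, "x": 0, "y": 0, "z": 0, "turn": 4}, {"claw": 1, "x": 0, "y": 0, "z": 0, "turn": 0}, {"claw": 1, "x": 0, "y": 0, "z": 0, "turn": 0}, {"claw": 1, "x": 0, "y": 0, "z": 0, "turn": 0}]}}

```text
time: 14.88
tool_pos: [0.5415, -0.003, 0.1942]
tcp_rot: [-3.129, 0.271, -0.002]
wrist_force: [2.0, 4.7, 1.7]
width: 0.446
```

```bash
python3 st.py|head -1; python3 -c "
from h import *
snap('side','side5')
v=[]
for _ in range(5):
  s=bot.read_state(); v.append((round(s['torque'][2],3),round(s['joint_torque'][5],3))); bot.read_camera('side')
print(v)"
```

```text
t 14.875 pos [ 0.5415 -0.003   0.1942] yaw -9.92 q6 1.691 F [2.  4.7 1.7] M [ 0.792 -0.403  0.413] w 0.446
[(np.float64(0.42), np.float64(0.421)), (np.float64(0.439), np.float64(0.421)), (np.float64(0.43), np.float64(0.421)), (np.float64(0.398), np.float64(0.421)), (np.float64(0.402), np.float64(0.421))]
```

0.42 N m has been held for over 0.5 s, mid-window. I'll open and retreat straight up.

>>> {"name": "jog_arm", "arguments": {"plan": [{"claw": 0, "x": 0, "y": 0, "z": 0, "turn": 0}, {"claw": 0, "x": 0, "y": 0, "z": 0, "turn": 0}, {"claw": 0, "x": 0, "y": 0, "z": 0, "turn": 0}, {"claw": 0, "x": 0, "y": 0, "z": -0.03, "turn": 0}, {"claw": 0, "x": 0, "y": 0, "z": -0.05, "turn": 0}, {"claw": 0, "x": 0, "y": 0, "z": -0.05, "turn": 0}, {"claw": 0, "x": 0, "y": 0, "z": 0, "turn": 0}]}}

```text
time: 16.05
tool_pos: [0.5435, -0.004, 0.3294]
tcp_rot: [-3.129, 0.282, -0.015]
wrist_force: [0.5, -0.3, 0.1]
width: 1.003
```

```bash
python3 st.py|head -1
python3 - <<'E'
from h import *
snap('wrist','w6'); snap('side','side6'); snap('top','top6')
a=cv2.imread('pics/w6.png')[60:360,130:430]; f=lambda n,y,x:cv2.resize(cv2.imread(f'pics/{n}.png')[y:y+100,x:x+100],(300,300),interpolation=cv2.INTER_CUBIC)
cv2.imwrite('pics/c6.png',np.vstack([np.hstack([cv2.resize(a,(300,300)),f('side6',165,275)]),np.hstack([f('side5',165,275),f('top6',120,235)])]))
E
```

```text
t 16.05 pos [ 0.5435 -0.004   0.3294] yaw -10.31 q6 1.698 F [ 0.5 -0.3  0.1] M [-0.014  0.011  0.013] w 1.003
```

View pics/c6.png

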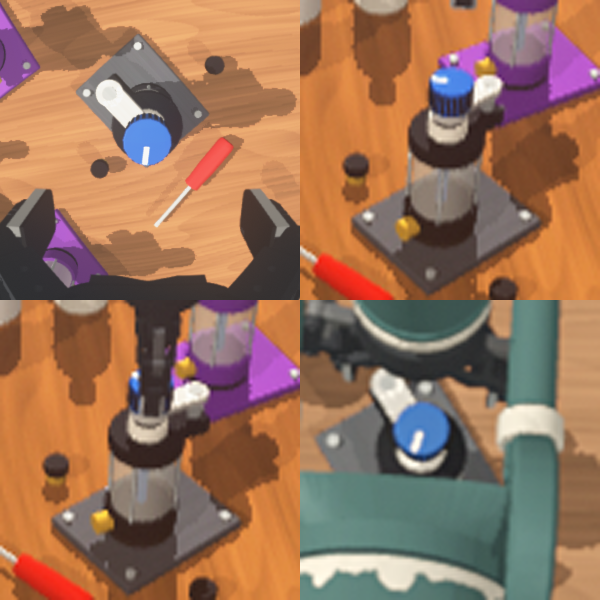

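The cap sits over the neck with its arm home, the gripper is clear, and the fittings and screwdriver are undisturbed. One numeric check from the wrist picture (cap at crop (147,140), pivot at (110,95)), then I hand in.

Run:
```python
from h import *
W=load('w6'); c=atz(W,(277,200),.1975,True); p=atz(W,(240,155),.168,True)
d=(c-p)[:2]; print(c,p,np.linalg.norm(d),np.degrees(np.arctan2(d[1],d[0])))
print(bot.read_state()['wrist_force'].round(1)); print(bot.finish_job())
```

```text
[ 0.54268904 -0.00398104  0.1975    ] [0.58179271 0.0224158  0.168     ] 0.04717933612807755 -145.97877158316118
[-0.1  0.7 -0.2]
the job is handed in; nothing more can be done
None
```

The cap is back over the mouth and screwed down hand-tight, and I've handed the job in. It used about 16 s of the 69 s.

- **Swing:** I gripped the cap and swung its arm about 66° clockwise until it came against its stop. There, 2.5 mm of extra command moved it only about 0.5 mm, at roughly 10 N.
- **Screwing:** One regrasp was enough for a single clockwise stroke. It turned freely at about 0.04 N m for about 215°, then came up against the stop.
- **Tightening:** I took it to 0.42 N m, mid-window, and held it there for more than 0.5 s before letting go. That torque means about 0.2 rad of twist in the mount, well under the 0.42 rad limit.
- **Final pictures:** The cap is on with its arm over the neck, and the gripper is open and 13 cm clear. The fittings and screwdriver near the stand look untouched.

**Weakest check:** the last wrist-picture measurement, from pixels read by eye, put the arm at −146.0° and 47 mm long. The earlier readings were −148.1° and a known 50 mm, so this is about 2 mm off, roughly what the calibration allows. It gives 0.037 rad from home, inside the 0.06 limit. The touch against the stop is the firmer evidence.

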